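Swap the sample jars and hold the measuring probe in the ported lid

ROBOT

A 6-joint arm with a two-finger parallel gripper is mounted at the origin on the work surface. World frame = base frame: x ahead of the robot, y to its left, z up, the work surface at z = 0. Lengths are in m, angles in degrees, forces in N, time in s.
With the tool pointing down it reaches from about 0.35 to 0.875 m from the base axis. Payload 4.2 kg.
Tool frame: the origin (TCP) lies at the very end of the fingers, on their centre line; the grasp point (between the pads) lies 19 mm behind it; z points along the fingers, y is the line along which they close (so a half turn about z gives the same grasp; the last joint's range is limited). The gripper opens to 87 mm and grips with 3 to 60 N. Pads are 19 mm wide; open, the fingers measure 117 mm over their backs; the gripper's body (75 mm by 190 mm) begins 51 mm behind the grasp point.
Start: joints at [-60.069, 22.042, 0.453, 0, -68.411, -14.817], TCP at [0.163, -0.603, 0.223] pointing down, gripper open.
Joint ranges: [-179.83, 179.83], [-69.29, 118.12], [-61.27, 80.66], [-181.25, 117.63], [-171.15, -9.14], [-177.46, 177.46]. Speed limits (degrees/s): [159.86, 159.86, 180, 180, 180, 180].

INTERFACE

Orientations are given as a 3x3 rotation matrix whose columns are the frame's x, y, z axes.
In Python, from station import monitor, cams, ticket gives the robot as it stands.
- The arm moves only by the tool drive_tool, never from a script. Its argument "moves" is a list of rows, each an object with "delta_pos": the shift along the tool's x, y, z in mm, a list of three; "turn": the turn about the tool's z in rad; "claw": the opening, from 0 (shut) to 1 (fully open). A call has 1 to 12 rows; each row shifts and turns the commanded pose from where the row before left it, along the tool's axes as they then stand; what a row does not reach is not made up. A row lasts 1/8 s, in which the tool goes at most 62.5 mm and 10.7 degrees, less where a joint would pass 70% of its speed; a pose out of reach is approached as far as the arm can. A call is refused whole if a number of a shift passes 62.5 or a number of a turn 0.188, either way. A call with a gripper value outside its range is refused whole. The fingers move at their own pace and stop on an object; the grip force is fixed at half the most. Time passes only in rows, so rows that do not move let the fingers close. It gives the time, the measured TCP pose, the force, the opening and the grip force at its end, in the units of the state.
- monitor.sense(): the state, without advancing time (a new reading comes with each control period).
- cams.capture(name): name is "scene" or "top" or "wrist"; returns a dict with "color" (480x640x3 uint8, red, green, blue), "range_z" (480x640 float32, m along the optical axis (not along the pixel's ray), 0 where there is no reading), "vertical_fov" (degrees; the focal length in pixels is half the picture's height over the tangent of half this angle, whatever the lens; pixels are square), "cx", "cy" (the principal point, pixels), "extrinsics" (4x4, takes a point from camera to world coordinates). Camera axes: x right, y down, z forward; pixel columns grow to the right and rows downward; lengths in m; the calibration is good to about 2 mm. A picture is of the moment at which its call begins.
- ticket.finish_job(): hands the job in; it is judged then, once.
The state is a dict: "time_s": time; "joints": joint angles; "joint_velocities": joint speeds; "effort": joint torques, N m; "tcp_pos": TCP position; "ee_rot": TCP orientation; "wrist_force": force on the tool from outside, world axes, zero at the start; "moment": the same for the moment, N m; "gripper_width": opening from 0.0 (shut) to 1.0 (fully open); "gripper_force": force on a finger pad.
Only numpy, scipy, OpenCV 4.12 (cv2) and the standard library are available. Lean on these libraries where they do the work, as an engineer would, in place of code of your own. Each camera call takes 0.05 s, during which the arm holds its last target. There are 200 camera calls.

TASK

Swap the two amber jars: set the lower one, with the hole in its lid, down in the middle of the stirrer's round steel plate, and the taller closed one in the small steel tray (set them down upright, do not drop them). Then take the measuring probe out of its rack and lower its steel rod upright through the hole in the lid without ever touching the jar, until the tip is half-way down the jar, and finish while holding the probe there, still and centred in the hole. Leave the other glassware and tools on the bench where they are.

Things in the scene. Friction and masses are not known exactly. Their poses are not given: they have to be found in the camera images.
- port_jar_center (a point): the lower jar: upright straight amber cylinder, 50 mm diameter, white lid 16 mm thick of the same diameter, with a raised white collar (32 mm diameter, 6 mm high) round a hole in the middle; 90 mm high to the lid, 96 mm to the collar's top; 0.14 to 0.28 kg; loose; hollow, inner floor 5 mm above its underside; starts in the steel tray. Point: on its axis, 45 mm above its underside; z up
- port (a point): the mouth of the lid's hole: centre of the hole at the collar's top, 96 mm above the jar's underside. The hole is a straight bore of 22 mm diameter and 22 mm depth along the jar's axis, opening into the hollow jar (44 mm inside). z up
- closed_jar_center (a point): the taller jar: upright straight amber cylinder, 50 mm diameter, 120 mm high with its flat closed white lid (same diameter); 0.2 to 0.39 kg; loose; starts on the stirrer. Point: on its axis, 60 mm above its underside; z up
- probe_head (a point): the measuring probe's white head, a square bar 24 x 24 mm and 50 mm high, to be gripped on its flat sides (x and y are the normals of the sides). Point: its centre, half-way up. Below it a round white shoulder (36 mm diameter, 6 mm thick, its underside 31 mm below the point), then the steel rod. Loose, 0.08 to 0.17 kg; starts hanging upright in the rack, shoulder on the rack's top; z up along the rod
- probe_mid (a point): middle of the probe's steel rod (12 mm diameter, 100 mm long below the shoulder), on its axis, 50 mm above the tip
- probe_tip (a point): lower end of the probe's rod, on its axis, 131 mm below the head's centre
- stirrer_plate (a point): fixed magnetic stirrer, flat white box 130 x 110 mm, 24 mm high, with a round steel plate of 100 mm diameter on it. Point: centre of the plate's top, 30 mm above the bench; z up
- tray_floor (a point): fixed small square steel tray, 120 x 120 mm outside, rim 12 mm high, walls 4 mm thick. Point: centre of its inner floor, 4 mm above the bench; z up
- mat_top (a point): fixed cork mat, 110 x 110 mm, 4 mm thick, empty: room to stand a jar for a while. Point: centre of its top; z up
- rack_top (a point): fixed grey probe rack, 90 x 100 mm foot, an upright stand with a top plate 70 x 86 mm, 8 mm thick, with a hole of 19 mm diameter for the rod. Point: centre of the hole at the plate's top, 115 mm above the bench; z up
- port_jar: the same lower jar, origin at the centre of its underside
- closed_jar: the same taller jar, origin at the centre of its underside
- probe: the same probe, origin at the rod's tip
- rack: the same rack, origin under its foot on the bench
- beaker: bystander, leave alone: glass beaker, 64 mm diameter, 75 mm high; origin under its centre
- vial: bystander, leave alone: small glass vial, 28 mm diameter, 50 mm high; origin under its centre
- mortar: bystander, leave alone: white bowl, 90 mm diameter, 50 mm high; origin under its centre
- wrench: bystander, leave alone: steel wrench lying flat, 150 mm long; origin at its middle, underside, x along it
- small_bottle: bystander, leave alone: small amber bottle, 40 mm diameter, 80 mm high; origin under its centre
- weight: bystander, leave alone: steel cylinder weight, 28 mm diameter, 30 mm high; origin under its centre
Mind the look-alikes: they are no part of the job. Leave any brown or red look-alike of the rack alone.

How it is judged:
By the outcome, as a careful person would: the job done as asked, in the order asked, and still so for the second after the job is handed in, while the arm keeps its last pose, push and grip.
It also fails if it takes over 72 s, if anything falls off the work surface, if the arm or the gripper's body presses on something with over 40 N, if the wrist force passes 120 N, or if a joint passes its speed limit or range.

## Working session

There is one attempt and no reset: what is moved stays moved. The work goes in short steps, Python scripts to look and compute and a tool call to move; the robot and the scene stay as the last step left them, time stands still between calls to the robot, and variables do not carry over. Pictures are saved under pics/ and viewed, at most 10 in all, crops included, and the job is handed in when it is done.

Besides the shell and the picture viewer there is one more tool, called as name(argument=value, ...), one argument or row to a line, values as JSON. drive_tool: Moves the arm, as the interface text tells. Its arguments: {"type":"object","properties":{"moves":{"type":"array","items":{"type":"object","properties":{"delta_pos":{"type":"array","items":{"type":"number"}},"turn":{"type":"number"},"claw":{"type":"number"}}}}},"required":["moves"]}

```bash
mkdir -p pics; ls; cat > h.py <<'E'
import numpy as np, cv2
from station import monitor, cams, ticket
def cap(n):
    c=cams.capture(n); c['f']=240/np.tan(np.radians(c['vertical_fov'])/2); return c
def ray(c,u,v):
    T=np.array(c['extrinsics']); d=T[:3,:3]@np.array([(u-c['cx'])/c['f'],(v-c['cy'])/c['f'],1]); return T[:3,3],d
def onz(c,u,v,z):
    o,d=ray(c,u,v); return o+d*(z-o[2])/d[2]
def cloud(c):
    v,u=np.mgrid[:480,:640]; z=c['range_z']; T=np.array(c['extrinsics'])
    p=np.stack([(u-c['cx'])/c['f']*z,(v-c['cy'])/c['f']*z,z],-1); return p@T[:3,:3].T+T[:3,3]
E
python3 - <<'E'
from h import *
import pickle
for n in ['scene','top']:
    c=cap(n); cv2.imwrite(f'pics/{n}0.png',c['color'][...,::-1]); pickle.dump(c,open(n+'0.pkl','wb'))
    print(n,c['f'],c['cx'],c['cy'],np.round(c['extrinsics'],3).tolist(),(c['range_z']>0).mean())
s=monitor.sense(); print(s)
E
```

```text
pics
scene 457.89162725334774 318.5120765119751 238.42521633321743 [[0.628, 0.571, -0.529, 1.079], [0.778, -0.449, 0.439, -0.469], [0.012, -0.687, -0.726, 0.871], [0.0, 0.0, 0.0, 1.0]] 0.9960611979166667
top 542.9353831187792 327.3535405243169 240.4649029298611 [[-0.025, -0.978, 0.208, 0.327], [-1.0, 0.025, -0.004, -0.003], [-0.002, -0.208, -0.978, 1.174], [0.0, 0.0, 0.0, 1.0]] 0.995927734375
{'time_s': 0.1, 'joints': array([-6.00683982e+01,  2.20868193e+01,  3.88423486e-01, -2.54422014e-02,
       -6.84114192e+01, -1.48172943e+01]), 'joint_velocities': array([-0.02065575, -0.15997046, -0.02384387, -0.10176545,  0.0435238 ,
        0.06724078]), 'effort': array([-4.13948364e-04, -3.91690421e+01,  1.87935752e+01,  4.23191696e+00,
        1.34442977e-02, -7.13787267e-05]), 'tcp_pos': array([ 0.16285296, -0.60285765,  0.22156935]), 'ee_rot': array([[-9.65450214e-01, -2.60586889e-01, -5.98489165e-04],
       [-2.60587561e-01,  9.65448413e-01,  1.86698897e-03],
       [ 9.12975657e-05,  1.95844373e-03, -9.99998078e-01]]), 'wrist_force': array([-0.33863448, -0.22156148, -0.56102361]), 'moment': array([ 0.02479842, -0.00714432,  0.02102714]), 'gripper_force': 0.0, 'gripper_width': 1.0004008371116104}
```

View pics/scene0.png

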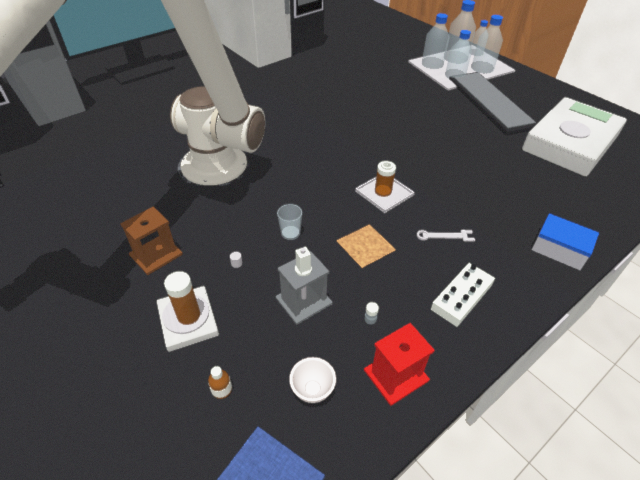

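View pics/top0.png

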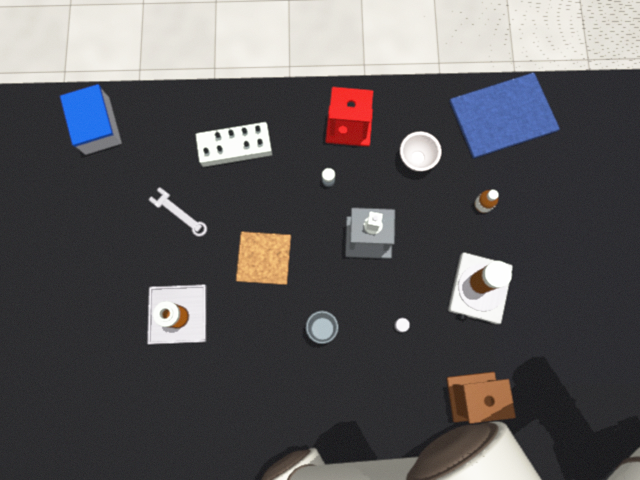

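The two amber jars are at scene (385,180), in the tray, with a holed lid, and scene (182,298), on the stirrer, tall and closed. The amber look-alike is the small bottle at (219,382). The probe is in the grey rack at (303,265), with brown (150,240) and red (400,360) rack look-alikes. In the top view the matching pixels are jars (166,314) and (494,276), and probe (374,222). Next I'll measure them.

```bash
cat > m.py <<'E'
from h import *
import pickle
C={n:pickle.load(open(n+'0.pkl','rb')) for n in ['scene','top']}
def circ(p):
    A=np.c_[p[:,:2],np.ones(len(p))]; s=np.linalg.lstsq(A,(p[:,:2]**2).sum(1),rcond=None)[0]; c=s[:2]/2; return c,np.sqrt(s[2]+c@c)
def blob(n,seed,r,z0,z1):
    """points of the cloud near a pixel between heights z0,z1: bbox centre, min rect, mean z, edge circle"""
    c=C[n]; P=cloud(c); m=(P[...,2]>z0)&(P[...,2]<z1); v,u=np.mgrid[:480,:640]
    m&=(np.hypot(u-seed[0],v-seed[1])<r)&(c['range_z']>0)
    k,l,st,_=cv2.connectedComponentsWithStats(m.astype(np.uint8)); i=1+np.argmax(st[1:,4]); m=l==i
    ct=max(cv2.findContours(m.astype(np.uint8),0,1)[0],key=cv2.contourArea)[:,0]
    z=np.median(P[m][:,2]); e=np.array([onz(c,a,b,z) for a,b in cv2.convexHull(ct)[:,0].astype(float)])
    rc=cv2.minAreaRect((e[:,:2]*1000).astype(np.float32)); cc,R=circ(e)
    print(n,seed,m.sum(),'z %.4f'%z,'circ',np.round(cc,4),'R %.4f'%R,'rect',np.round(rc[0],1),np.round(rc[1],1),'%.1f'%rc[2])
    return m,P
E
python3 - <<'E'
from m import *
b=blob
print('port lid');b('top',(166,314),25,.089,.105);b('scene',(387,169),18,.089,.105)
print('closed lid');b('top',(496,275),25,.142,.16);b('scene',(179,281),22,.142,.16)
print('head top');b('top',(374,222),20,.19,.205);b('scene',(303,258),20,.19,.205)
print('rack top');b('top',(374,222),45,.108,.118);b('scene',(303,275),35,.108,.118)
print('stirrer');b('top',(480,288),50,.018,.033);b('scene',(188,315),45,.018,.033)
print('tray');b('top',(178,315),45,.007,.016);b('scene',(385,192),40,.007,.016)
for n,bx in (('top',(230,225,300,290)),('scene',(330,220,400,270))):
    c=C[n]; h=cv2.cvtColor(c['color'],cv2.COLOR_RGB2HSV); m=cv2.inRange(h,(8,80,90),(25,255,255)); k=np.zeros_like(m);k[bx[1]:bx[3],bx[0]:bx[2]]=1
    ct=max(cv2.findContours(m*k,0,1)[0],key=cv2.contourArea)[:,0]; e=np.array([onz(c,*p,.004)[:2] for p in ct.astype(float)])
    print('mat',n,cv2.minAreaRect((e*1000).astype(np.float32)))
print('beaker');b('top',(322,327),22,.06,.08);b('scene',(290,215),18,.06,.08)
print('vial/weight');b('top',(328,176),12,.04,.06);b('top',(403,325),12,.02,.04);print('mortar');b('top',(420,150),28,.04,.06)
c=C['top'];s=C['scene']
im=np.hstack([cv2.resize(c['color'][180:260,330:410],(260,260),interpolation=2),cv2.resize(c['color'][275:355,125:205],(260,260),interpolation=2),cv2.resize(s['color'][230:310,263:343],(260,260),interpolation=2)])
cv2.imwrite('pics/crop1.png',im[...,::-1])
E
```

```text
port lid
top (166, 314) 424 z 0.0960 circ [0.4163 0.3163] R 0.0247 rect [416.4 316.6] [48.9 48.6] 45.3
scene (387, 169) 171 z 0.0950 circ [0.4181 0.3157] R 0.0263 rect [418.6 316.1] [46.7 54.5] 46.0
closed lid
top (496, 275) 563 z 0.1507 circ [ 0.4708 -0.328 ] R 0.0255 rect [ 470.7 -327.8] [49.2 51.5] 21.6
scene (179, 281) 455 z 0.1504 circ [ 0.4736 -0.3285] R 0.0263 rect [ 474.  -328.8] [51.3 52.4] 51.7
head topTraceback (most recent call last):
  File "<stdin>", line 5, in <module>
  File "m.py", line 10, in blob
    k,l,st,_=cv2.connectedComponentsWithStats(m.astype(np.uint8)); i=1+np.argmax(st[1:,4]); m=l==i
                                                                       ~~~~~~~~~^^^^^^^^^^
    return _wrapfunc(a, 'argmax', axis=axis, out=out, **kwds)
    return bound(*args, **kwds)
ValueError: attempt to get argmax of an empty sequence
```

```bash
python3 - <<'E'
from m import *
b=blob
print('head top');b('top',(374,222),20,.163,.18);b('scene',(303,258),20,.163,.18)
print('rack top');b('top',(374,222),45,.108,.118);b('scene',(303,275),35,.108,.118)
print('stirrer');b('top',(480,288),50,.018,.033);b('scene',(188,315),45,.018,.033)
print('tray');b('top',(178,315),45,.007,.016);b('scene',(385,192),40,.007,.016)
for n,bx in (('top',(230,225,300,290)),('scene',(330,220,400,270))):
    c=C[n]; h=cv2.cvtColor(c['color'],cv2.COLOR_RGB2HSV); m=cv2.inRange(h,(8,80,90),(25,255,255)); k=np.zeros_like(m);k[bx[1]:bx[3],bx[0]:bx[2]]=1
    ct=max(cv2.findContours(m*k,0,1)[0],key=cv2.contourArea)[:,0]; e=np.array([onz(c,*p,.004)[:2] for p in ct.astype(float)])
    print('mat',n,cv2.minAreaRect((e*1000).astype(np.float32)))
print('beaker');b('top',(322,327),22,.06,.08);b('scene',(290,215),18,.06,.08)
print('vial/weight');b('top',(328,176),12,.04,.06);b('top',(403,325),12,.02,.04);print('mortar');b('top',(420,150),28,.04,.06)
c=C['top'];s=C['scene']
im=np.hstack([cv2.resize(c['color'][180:260,330:410],(260,260),interpolation=2),cv2.resize(c['color'][275:355,125:205],(260,260),interpolation=2),cv2.resize(s['color'][230:310,263:343],(260,260),interpolation=2)])
cv2.imwrite('pics/crop1.png',im[...,::-1])
E
```

```text
head top
top (374, 222) 155 z 0.1719 circ [ 0.5789 -0.0978] R 0.0147 rect [579.1 -97.7] [23.8 25.4] 76.7
scene (303, 258) 133 z 0.1715 circ [ 0.5828 -0.0982] R 0.0165 rect [582.1 -98.8] [26.2 30.1] 76.0
rack top
top (374, 222) 982 z 0.1155 circ [ 0.5809 -0.0979] R 0.0484 rect [579.5 -97.8] [86.2 71.5] 86.3
scene (303, 275) 787 z 0.1155 circ [ 0.5822 -0.0989] R 0.0509 rect [580.8 -97.6] [88.8 75. ] 86.4
stirrer
top (480, 288) 2045 z 0.0268 circ [ 0.4557 -0.3238] R 0.0740 rect [ 455.9 -328.3] [110.  139.2] 74.0
scene (188, 315) 1772 z 0.0260 circ [ 0.4661 -0.3304] R 0.0788 rect [ 460.3 -330. ] [109.2 141.8] 73.6
tray
top (178, 315) 565 z 0.0113 circ [0.4224 0.3156] R 0.0790 rect [422.3 317.7] [122.8 121. ] 0.8
scene (385, 192) 248 z 0.0113 circ [0.4318 0.3104] R 0.0772 rect [422.5 317.4] [124.5 126. ] 0.0
mat top ((540.9945068359375, 134.261962890625), (113.43215942382812, 113.07005310058594), 84.76323699951172)
mat scene ((539.6902465820312, 135.20736694335938), (112.78535461425781, 113.95101928710938), 84.43119812011719)
beaker
top (322, 327) 207 z 0.0743 circ [0.3838 0.0089] R 0.0314 rect [384.5   9.4] [62.1 61.4] 88.6
scene (290, 215) 264 z 0.0698 circ [0.3834 0.0098] R 0.0362 rect [383.1   8.7] [61.2 77.1] 52.6
vial/weight
top (328, 176) 125 z 0.0506 circ [ 0.7114 -0.0119] R 0.0139 rect [710.5 -12.9] [23.9 27.3] 88.5
top (403, 325) 143 z 0.0307 circ [ 0.3863 -0.158 ] R 0.0137 rect [ 386.5 -157.9] [25.  26.9] 87.1
mortar
top (420, 150) 453 z 0.0496 circ [ 0.7615 -0.2155] R 0.0444 rect [ 761.2 -216.2] [85.6 88.7] 87.0
```

View pics/crop1.png

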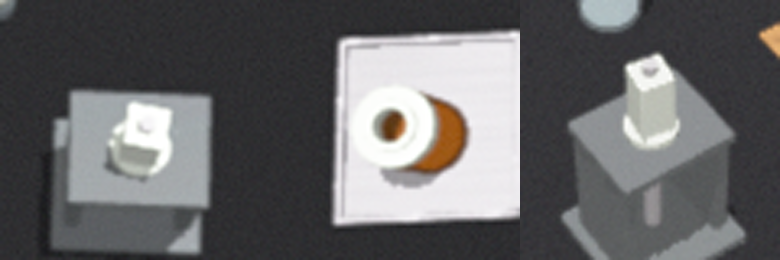

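The crops confirm it: the grey rack holds the white-headed probe (left panel, about (140,150)), and the jar in the tray has an open hole in its lid (middle, about (390,125)). I'll move over the closed jar with the tool aligned to the world axes.

drive_tool(
  moves=[
    {"turn": 0.132},
    {"turn": 0.132},
    {"delta_pos": [-39,34.4,0]},
    {"delta_pos": [-39,34.4,0]},
    {"delta_pos": [-39,34.4,0]},
    {"delta_pos": [-39,34.4,0]},
    {"delta_pos": [-39,34.4,0]},
    {"delta_pos": [-39,34.4,0]},
    {"delta_pos": [-39,34.4,0]},
    {"delta_pos": [-36,34.4,0]},
  ],
)

```text
invalid input
```

```bash
cat >> h.py <<'E'
def st():
    s=monitor.sense(); R=s['ee_rot']; print('t %.2f'%s['time_s'],'tcp',np.round(s['tcp_pos']*1000,1),'yaw y %.2f'%np.degrees(np.arctan2(R[1,1],R[0,1])),'z',np.round(R[:,2],4),'F',np.round(s['wrist_force'],1),'grip %.3f %.1f'%(s['gripper_width'],s['gripper_force']),'j',np.round(s['joints'],0)); return s
E
python3 - <<'E'
from h import *
st(); c=cap('wrist'); print(c['f'],np.round(c['extrinsics'],3).tolist()); cv2.imwrite('pics/w1.png',c['color'][...,::-1])
E
```

```text
t 0.10 tcp [ 162.9 -602.9  221.6] yaw y 105.10 z [-6.0e-04  1.9e-03 -1.0e+00] F [-0.3 -0.2 -0.6] grip 1.000 0.0 j [-60.  22.   0.  -0. -68. -15.]
368.641141598933 [[-0.26, 0.92, 0.293, 0.082], [0.966, 0.247, 0.079, -0.625], [0.0, 0.303, -0.953, 0.384], [0.0, 0.0, 0.0, 1.0]]
```

View pics/w1.png

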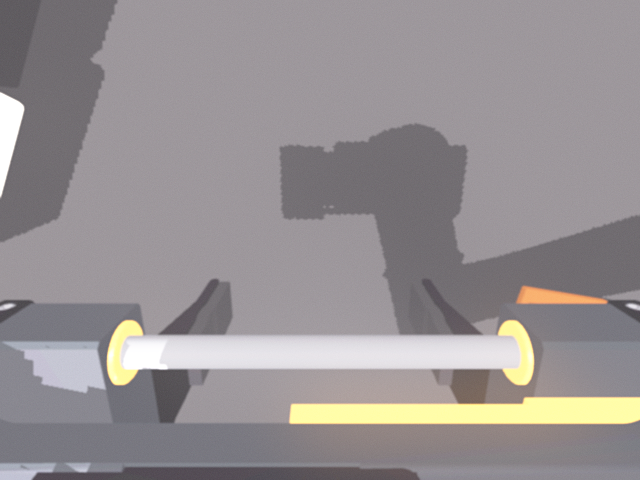

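The call was refused, probably because every row needs all its keys, so this view only shows the bench and the fingers at (220,330) and (430,330). I'll send it again with complete rows.

drive_tool(
  moves=[
    {"delta_pos": [0,0,0],"turn": 0.132,"claw": 1},
    {"delta_pos": [0,0,0],"turn": 0.132,"claw": 1},
    {"delta_pos": [-39,34.4,0],"turn": 0,"claw": 1},
    {"delta_pos": [-39,34.4,0],"turn": 0,"claw": 1},
    {"delta_pos": [-39,34.4,0],"turn": 0,"claw": 1},
    {"delta_pos": [-39,34.4,0],"turn": 0,"claw": 1},
    {"delta_pos": [-39,34.4,0],"turn": 0,"claw": 1},
    {"delta_pos": [-39,34.4,0],"turn": 0,"claw": 1},
    {"delta_pos": [-39,34.4,0],"turn": 0,"claw": 1},
    {"delta_pos": [-36,34.4,0],"turn": 0,"claw": 1},
    {"delta_pos": [0,0,0],"turn": 0,"claw": 1},
  ],
)

```text
time_s: 1.52
tcp_pos: [0.4741, -0.326, 0.222]
ee_rot: [[-1.0, -0.004, -0.0], [-0.004, 1.0, 0.0], [0.0, 0.0, -1.0]]
wrist_force: [-0.4, -0.4, 0.1]
gripper_width: 1.0
gripper_force: 0.0
```

```bash
cat > m2.py <<'E'
from m import *
def wr(name):
    C['wrist']=cap('wrist'); cv2.imwrite(f'pics/{name}.png',C['wrist']['color'][...,::-1]); return C['wrist']
def pix(c,p):
    T=np.array(c['extrinsics']); q=T[:3,:3].T@(np.array(p)-T[:3,3]); return (q[0]/q[2]*c['f']+c['cx'],q[1]/q[2]*c['f']+c['cy'])
E
python3 - <<'E'
from m2 import *
st(); c=wr('w2'); p=pix(c,(.472,-.328,.15)); print(p)
blob('wrist',p,120,.145,.156)
E
```

```text
t 1.52 tcp [ 474.1 -326.   222. ] yaw y 90.24 z [-3.e-04  4.e-04 -1.e+00] F [-0.4 -0.4  0.1] grip 1.000 0.0 j [-18.  17.  -7.  -0. -66. -71.]
(np.float64(317.33066155949285), np.float64(246.9085065707111))
wrist (np.float64(317.33066155949285), np.float64(246.9085065707111)) 4098 z 0.1503 circ [ 0.47   -0.3287] R 0.0249 rect [ 469.9 -328.6] [49.6 49.1] 0.2
```

drive_tool(
  moves=[
    {"delta_pos": [3,-2.5,0],"turn": 0,"claw": 1},
    {"delta_pos": [0,0,40],"turn": 0,"claw": 1},
    {"delta_pos": [0,0,40],"turn": 0,"claw": 1},
    {"delta_pos": [0,0,30],"turn": 0,"claw": 1},
    {"delta_pos": [0,0,17],"turn": 0,"claw": 1},
    {"delta_pos": [0,0,0],"turn": 0,"claw": 0},
    {"delta_pos": [0,0,0],"turn": 0,"claw": 0},
    {"delta_pos": [0,0,0],"turn": 0,"claw": 0},
    {"delta_pos": [0,0,0],"turn": 0,"claw": 0},
    {"delta_pos": [0,0,0],"turn": 0,"claw": 0},
  ],
)

```text
time_s: 2.82
tcp_pos: [0.4693, -0.3305, 0.0961]
ee_rot: [[-1.0, 0.0, 0.001], [0.0, 1.0, 0.0], [-0.001, 0.0, -1.0]]
wrist_force: [-0.7, 1.5, 2.2]
gripper_width: 0.557
gripper_force: 29.9
```

drive_tool(
  moves=[
    {"delta_pos": [0,0,-20],"turn": 0,"claw": 0},
    {"delta_pos": [0,0,-40],"turn": 0,"claw": 0},
    {"delta_pos": [0,0,-40],"turn": 0,"claw": 0},
    {"delta_pos": [0,30,-20],"turn": 0,"claw": 0},
    {"delta_pos": [0,50,0],"turn": 0,"claw": 0},
    {"delta_pos": [0,50,0],"turn": 0,"claw": 0},
    {"delta_pos": [0,55,0],"turn": 0,"claw": 0},
    {"delta_pos": [0,55,0],"turn": 0,"claw": 0},
    {"delta_pos": [0,55,0],"turn": 0,"claw": 0},
    {"delta_pos": [-20,55,0],"turn": 0,"claw": 0},
    {"delta_pos": [-25,50,0],"turn": 0,"claw": 0},
    {"delta_pos": [-26,40,0],"turn": 0,"claw": 0},
  ],
)

```text
time_s: 4.32
tcp_pos: [0.5397, 0.1114, 0.2147]
ee_rot: [[-1.0, -0.001, -0.002], [-0.001, 1.0, -0.0], [0.002, -0.0, -1.0]]
wrist_force: [-0.5, -0.9, -3.4]
gripper_width: 0.562
gripper_force: 29.9
```

drive_tool(
  moves=[
    {"delta_pos": [0,25,0],"turn": 0,"claw": 0},
    {"delta_pos": [0,0,0],"turn": 0,"claw": 0},
    {"delta_pos": [0,0,0],"turn": 0,"claw": 0},
  ],
)

```text
time_s: 4.7
tcp_pos: [0.5393, 0.1337, 0.2148]
ee_rot: [[-1.0, 0.0, -0.002], [0.0, 1.0, -0.001], [0.002, -0.001, -1.0]]
wrist_force: [-0.1, -0.2, -3.8]
gripper_width: 0.557
gripper_force: 29.9
```

```bash
python3 - <<'E'
from m2 import *
s=st(); t=s['tcp_pos']
for n in ['scene','top']: C[n]=cap(n); pickle.dump(C[n],open(n+'1.pkl','wb'))
for n in ['scene','top']:
    c=C[n]; h=cv2.cvtColor(c['color'],cv2.COLOR_RGB2HSV); P=cloud(c)
    # stirrer plate: points at plate height
    p=pix(c,(.46,-.33,.03)); 
    try: blob(n,p,50,.0275,.034)
    except Exception as e: print(e)
    # amber of carried jar: lowest z
    m=(cv2.inRange(h,(5,120,50),(22,255,255))>0)&(np.hypot(P[...,0]-t[0],P[...,1]-t[1])<.05)&(P[...,2]>.02)
    print(n,'amber z range',np.percentile(P[m][:,2],[0.5,50,99]) if m.any() else None)
cv2.imwrite('pics/both1.png',np.hstack([C['scene']['color'][200:400,80:480],C['top']['color'][150:350,180:580]])[...,::-1])
E
```

```text
t 4.70 tcp [539.3 133.7 214.8] yaw y 89.98 z [-2.e-03 -8.e-04 -1.e+00] F [-0.1 -0.2 -3.8] grip 0.557 29.9 j [  31.   16.  -10.   -0.  -64. -121.]
scene (np.float64(185.31702416004381), np.float64(312.6797124634926)) 1381 z 0.0307 circ [ 0.4614 -0.3303] R 0.0510 rect [ 460.9 -330.1] [ 99.9 101.4] 49.9
scene amber z range [0.14977706 0.19961581 0.3152508 ]
top (np.float64(481.3979889883145), np.float64(287.3560219690756)) 1537 z 0.0309 circ [ 0.4621 -0.3308] R 0.0521 rect [ 461.9 -330.6] [102.1 101.3] 62.6
top amber z range [0.15174765 0.19793551 0.30561245]
```

View pics/both1.png

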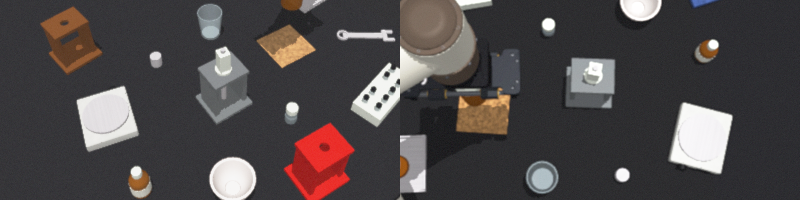

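The jar is held clear above the mat, and the stirrer plate is empty with its centre near (0.461,-0.3305). I'll set the jar on the mat.

drive_tool(
  moves=[
    {"delta_pos": [0,0,40],"turn": 0,"claw": 0},
    {"delta_pos": [0,0,45],"turn": 0,"claw": 0},
    {"delta_pos": [0,0,35],"turn": 0,"claw": 0},
    {"delta_pos": [0,0,15],"turn": 0,"claw": 0},
    {"delta_pos": [0,0,5],"turn": 0,"claw": 0},
    {"delta_pos": [0,0,2],"turn": 0,"claw": 0},
    {"delta_pos": [0,0,2],"turn": 0,"claw": 0},
    {"delta_pos": [0,0,0],"turn": 0,"claw": 0},
  ],
)

```text
time_s: 5.8
tcp_pos: [0.5405, 0.1345, 0.0723]
ee_rot: [[-1.0, 0.0, 0.001], [0.0, 1.0, 0.001], [-0.001, 0.001, -1.0]]
wrist_force: [0.2, -0.3, -3.5]
gripper_width: 0.562
gripper_force: 29.9
```

drive_tool(
  moves=[
    {"delta_pos": [0,0,1.5],"turn": 0,"claw": 0},
    {"delta_pos": [0,0,1],"turn": 0,"claw": 0},
    {"delta_pos": [0,0,0],"turn": 0,"claw": 0},
  ],
)

```text
time_s: 6.18
tcp_pos: [0.5405, 0.1345, 0.0701]
ee_rot: [[-1.0, -0.0, 0.001], [-0.0, 1.0, 0.0], [-0.001, 0.0, -1.0]]
wrist_force: [-2.6, 0.8, 4.4]
gripper_width: 0.558
gripper_force: 29.9
```

drive_tool(
  moves=[
    {"delta_pos": [0,0,0],"turn": 0,"claw": 1},
    {"delta_pos": [0,0,0],"turn": 0,"claw": 1},
    {"delta_pos": [0,0,0],"turn": 0,"claw": 1},
    {"delta_pos": [0,0,-20],"turn": 0,"claw": 1},
    {"delta_pos": [0,0,-50],"turn": 0,"claw": 1},
    {"delta_pos": [0,0,-50],"turn": 0,"claw": 1},
    {"delta_pos": [24,36,-20],"turn": 0,"claw": 1},
    {"delta_pos": [30,44,0],"turn": 0,"claw": 1},
    {"delta_pos": [30,44,0],"turn": 0,"claw": 1},
    {"delta_pos": [30,44,0],"turn": 0,"claw": 1},
    {"delta_pos": [10,14,0],"turn": 0,"claw": 1},
    {"delta_pos": [0,0,0],"turn": 0,"claw": 1},
  ],
)

```text
time_s: 7.68
tcp_pos: [0.4157, 0.3169, 0.2089]
ee_rot: [[-1.0, -0.002, -0.0], [-0.002, 1.0, -0.0], [0.0, -0.0, -1.0]]
wrist_force: [-0.4, -0.4, 0.2]
gripper_width: 1.006
gripper_force: 0.0
```

```bash
python3 - <<'E'
from m2 import *
st(); c=wr('w3')
blob('wrist',pix(c,(.417,.316,.097)),120,.091,.105)
for n in ['scene','top']: C[n]=cap(n); 
for n in C:
  try: blob(n,pix(C[n],(.5405,.1345,.124)),30,.119,.13)
  except Exception as e: print(n,'none')
E
```

```text
t 7.67 tcp [415.7 316.9 208.9] yaw y 90.10 z [-1.e-04 -2.e-04 -1.e+00] F [-0.4 -0.4  0.2] grip 1.006 0.0 j [  55.   13.  -15.    0.  -62. -145.]
wrist (np.float64(319.3411957518643), np.float64(233.95917156379318)) 2475 z 0.0946 circ [0.4147 0.3182] R 0.0246 rect [414.3 318.1] [49.  48.7] 0.1
scene (np.float64(369.7973770305972), np.float64(211.07619419395982)) 262 z 0.1246 circ [0.544  0.1335] R 0.0264 rect [543.8 132.9] [48.4 54.5] 35.0
top (np.float64(256.0347186023921), np.float64(246.79316547087106)) 494 z 0.1249 circ [0.5422 0.1337] R 0.0249 rect [542.2 134.1] [48.9 48.2] 26.0
wrist none
```

drive_tool(
  moves=[
    {"delta_pos": [0,0,40],"turn": 0,"claw": 1},
    {"delta_pos": [0,0,50],"turn": 0,"claw": 1},
    {"delta_pos": [0,0,40],"turn": 0,"claw": 1},
    {"delta_pos": [0,0,25],"turn": 0,"claw": 1},
    {"delta_pos": [0,0,9],"turn": 0,"claw": 1},
    {"delta_pos": [0,0,0],"turn": 0,"claw": 0},
    {"delta_pos": [0,0,0],"turn": 0,"claw": 0},
    {"delta_pos": [0,0,0],"turn": 0,"claw": 0},
    {"delta_pos": [0,0,0],"turn": 0,"claw": 0},
  ],
)

```text
time_s: 8.95
tcp_pos: [0.4164, 0.3166, 0.0458]
ee_rot: [[-1.0, 0.0, 0.001], [0.0, 1.0, 0.001], [-0.001, 0.001, -1.0]]
wrist_force: [0.1, 0.5, 0.2]
gripper_width: 0.632
gripper_force: 0.0
```

drive_tool(
  moves=[
    {"delta_pos": [0,0,0],"turn": 0,"claw": 0},
    {"delta_pos": [0,0,0],"turn": 0,"claw": 0},
    {"delta_pos": [0,0,-20],"turn": 0,"claw": 0},
    {"delta_pos": [0,0,-40],"turn": 0,"claw": 0},
    {"delta_pos": [0,0,-45],"turn": 0,"claw": 0},
    {"delta_pos": [0,-20,-40],"turn": 0,"claw": 0},
    {"delta_pos": [0,-45,-15],"turn": 0,"claw": 0},
    {"delta_pos": [0,-55,0],"turn": 0,"claw": 0},
    {"delta_pos": [0,-55,0],"turn": 0,"claw": 0},
    {"delta_pos": [0,-55,0],"turn": 0,"claw": 0},
    {"delta_pos": [0,-55,0],"turn": 0,"claw": 0},
    {"delta_pos": [0,-55,0],"turn": 0,"claw": 0},
  ],
)

```text
time_s: 10.45
tcp_pos: [0.4146, -0.0255, 0.2043]
ee_rot: [[-1.0, 0.0, -0.002], [0.0, 1.0, -0.0], [0.002, -0.0, -1.0]]
wrist_force: [0.8, -0.1, -2.4]
gripper_width: 0.575
gripper_force: 30.0
```

drive_tool(
  moves=[
    {"delta_pos": [0,-55,0],"turn": 0,"claw": 0},
    {"delta_pos": [0,-55,0],"turn": 0,"claw": 0},
    {"delta_pos": [-15,-55,0],"turn": 0,"claw": 0},
    {"delta_pos": [-15,-55,0],"turn": 0,"claw": 0},
    {"delta_pos": [-15,-50,0],"turn": 0,"claw": 0},
    {"delta_pos": [0,-37,0],"turn": 0,"claw": 0},
    {"delta_pos": [0,0,0],"turn": 0,"claw": 0},
    {"delta_pos": [0,0,0],"turn": 0,"claw": 0},
  ],
)

```text
time_s: 11.45
tcp_pos: [0.46, -0.33, 0.2039]
ee_rot: [[-1.0, 0.001, -0.003], [0.001, 1.0, 0.002], [0.003, 0.002, -1.0]]
wrist_force: [0.9, 0.2, -1.7]
gripper_width: 0.576
gripper_force: 30.0
```

drive_tool(
  moves=[
    {"delta_pos": [-1,-0.5,35],"turn": 0,"claw": 0},
    {"delta_pos": [0,0,45],"turn": 0,"claw": 0},
    {"delta_pos": [0,0,30],"turn": 0,"claw": 0},
    {"delta_pos": [0,0,12],"turn": 0,"claw": 0},
    {"delta_pos": [0,0,5],"turn": 0,"claw": 0},
    {"delta_pos": [0,0,2],"turn": 0,"claw": 0},
    {"delta_pos": [0,0,1.5],"turn": 0,"claw": 0},
    {"delta_pos": [0,0,0],"turn": 0,"claw": 0},
  ],
)

```text
time_s: 12.45
tcp_pos: [0.4623, -0.3314, 0.0752]
ee_rot: [[-1.0, 0.0, 0.001], [0.0, 1.0, -0.0], [-0.001, -0.0, -1.0]]
wrist_force: [-0.2, -0.5, -2.6]
gripper_width: 0.573
gripper_force: 30.0
```

drive_tool(
  moves=[
    {"delta_pos": [0.5,0.5,2],"turn": 0,"claw": 0},
    {"delta_pos": [0,0,1],"turn": 0,"claw": 0},
    {"delta_pos": [0,0,1],"turn": 0,"claw": 0},
    {"delta_pos": [0,0,0],"turn": 0,"claw": 0},
  ],
)

```text
time_s: 12.95
tcp_pos: [0.4615, -0.3307, 0.0717]
ee_rot: [[-1.0, -0.0, -0.0], [-0.0, 1.0, -0.0], [0.0, -0.0, -1.0]]
wrist_force: [-2.3, 2.7, 5.8]
gripper_width: 0.576
gripper_force: 30.0
```

drive_tool(
  moves=[
    {"delta_pos": [0,0,0],"turn": 0,"claw": 1},
    {"delta_pos": [0,0,0],"turn": 0,"claw": 1},
    {"delta_pos": [0,0,0],"turn": 0,"claw": 1},
    {"delta_pos": [0,0,-20],"turn": 0,"claw": 1},
    {"delta_pos": [0,0,-50],"turn": 0,"claw": 1},
    {"delta_pos": [0,0,-50],"turn": 0,"claw": 1},
    {"delta_pos": [0,25,-30],"turn": 0,"claw": 1},
    {"delta_pos": [0,55,0],"turn": 0,"claw": 1},
    {"delta_pos": [0,55,0],"turn": 0,"claw": 1},
    {"delta_pos": [0,55,0],"turn": 0,"claw": 1},
    {"delta_pos": [0,55,0],"turn": 0,"claw": 1},
    {"delta_pos": [0,55,0],"turn": 0,"claw": 1},
  ],
)

```text
time_s: 14.45
tcp_pos: [0.4615, -0.029, 0.2207]
ee_rot: [[-1.0, 0.0, 0.001], [0.0, 1.0, 0.0], [-0.001, 0.0, -1.0]]
wrist_force: [1.5, 0.1, -0.1]
gripper_width: 1.0
gripper_force: 0.0
```

drive_tool(
  moves=[
    {"delta_pos": [-25,55,0],"turn": 0,"claw": 1},
    {"delta_pos": [-25,55,0],"turn": 0,"claw": 1},
    {"delta_pos": [-29,55,0],"turn": 0,"claw": 1},
    {"delta_pos": [0,0,0],"turn": 0,"claw": 1},
    {"delta_pos": [0,0,0],"turn": 0,"claw": 1},
  ],
)

```text
time_s: 15.08
tcp_pos: [0.5403, 0.1342, 0.22]
ee_rot: [[-1.0, -0.0, -0.001], [-0.0, 1.0, -0.001], [0.001, -0.001, -1.0]]
wrist_force: [0.4, 0.3, 0.7]
gripper_width: 1.0
gripper_force: 0.0
```

```bash
python3 - <<'E'
from m2 import *
st(); c=wr('w4')
blob('wrist',pix(c,(.541,.1345,.124)),120,.119,.13)
for n in ['scene','top']: C[n]=cap(n)
for n in ['scene','top']:
  print('port jar lid'); blob(n,pix(C[n],(.461,-.3305,.123)),25,.115,.13)
  print('plate'); blob(n,pix(C[n],(.461,-.3305,.03)),50,.0275,.034)
c=C['top'];s=C['scene']
im=np.hstack([cv2.resize(s['color'][250:350,130:230],(380,380),interpolation=2),cv2.resize(c['color'][240:340,430:530],(380,380),interpolation=2)])
cv2.imwrite('pics/crop2.png',im[...,::-1])
E
```

```text
t 15.07 tcp [540.3 134.2 220. ] yaw y 90.01 z [-1.3e-03 -6.0e-04 -1.0e+00] F [0.4 0.3 0.7] grip 1.000 0.0 j [  31.   16.   -9.   -0.  -65. -121.]
wrist (np.float64(320.85587642886725), np.float64(239.85676558164698)) 3407 z 0.1243 circ [0.541 0.135] R 0.0249 rect [541.2 134.8] [49.8 49.2] 44.7
port jar lid
scene (np.float64(176.23795793670536), np.float64(287.08600990940863)) 370 z 0.1211 circ [ 0.4628 -0.3297] R 0.0255 rect [ 462.6 -329.6] [51.2 49.2] 10.1
plate
scene (np.float64(185.32658872437497), np.float64(313.09983341598735)) 823 z 0.0308 circ [ 0.4607 -0.3308] R 0.0507 rect [ 465.8 -331.7] [99.9 90.3] 76.5
port jar lid
top (np.float64(494.7820176587235), np.float64(280.96115523280565)) 429 z 0.1214 circ [ 0.4606 -0.3293] R 0.0251 rect [ 460.4 -329.4] [48.4 49.7] 52.4
plate
top (np.float64(481.5943637847153), np.float64(286.8793047390676)) 872 z 0.0307 circ [ 0.4618 -0.3304] R 0.0515 rect [ 462.3 -331.2] [101.2 100.8] 85.7
```

View pics/crop2.png

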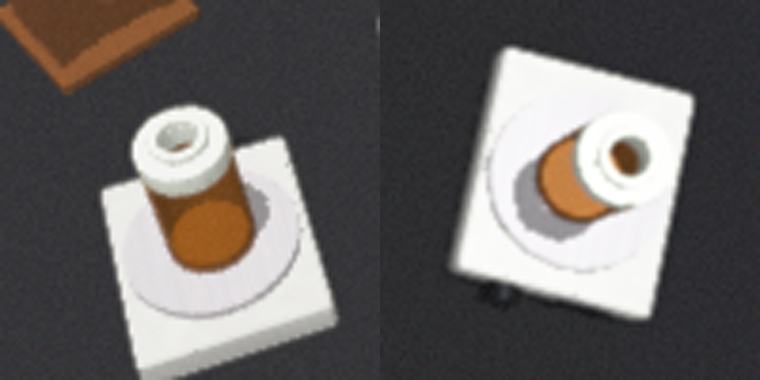

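The lower jar stands upright in the middle of the plate (its hole is at (175,135) in the left crop and (628,155) in the right). Next I'll regrasp the closed jar.

drive_tool(
  moves=[
    {"delta_pos": [-0.5,0.3,40],"turn": 0,"claw": 1},
    {"delta_pos": [0,0,50],"turn": 0,"claw": 1},
    {"delta_pos": [0,0,40],"turn": 0,"claw": 1},
    {"delta_pos": [0,0,17],"turn": 0,"claw": 1},
    {"delta_pos": [0,0,2],"turn": 0,"claw": 1},
    {"delta_pos": [0,0,0],"turn": 0,"claw": 0},
    {"delta_pos": [0,0,0],"turn": 0,"claw": 0},
    {"delta_pos": [0,0,0],"turn": 0,"claw": 0},
    {"delta_pos": [0,0,0],"turn": 0,"claw": 0},
    {"delta_pos": [0,0,0],"turn": 0,"claw": 0},
    {"delta_pos": [0,0,0],"turn": 0,"claw": 0},
  ],
)

```text
time_s: 16.6
tcp_pos: [0.5412, 0.1347, 0.0718]
ee_rot: [[-1.0, 0.0, 0.0], [0.0, 1.0, 0.0], [-0.0, 0.0, -1.0]]
wrist_force: [-0.5, 1.4, 2.0]
gripper_width: 0.556
gripper_force: 30.0
```

drive_tool(
  moves=[
    {"delta_pos": [0,0,-20],"turn": 0,"claw": 0},
    {"delta_pos": [0,0,-40],"turn": 0,"claw": 0},
    {"delta_pos": [15,23,-20],"turn": 0,"claw": 0},
    {"delta_pos": [30,45,0],"turn": 0,"claw": 0},
    {"delta_pos": [30,45,0],"turn": 0,"claw": 0},
    {"delta_pos": [29,45,0],"turn": 0,"claw": 0},
    {"delta_pos": [15,25,0],"turn": 0,"claw": 0},
    {"delta_pos": [0,0,0],"turn": 0,"claw": 0},
    {"delta_pos": [0,0,30],"turn": 0,"claw": 0},
    {"delta_pos": [0,0,30],"turn": 0,"claw": 0},
    {"delta_pos": [0,0,14],"turn": 0,"claw": 0},
    {"delta_pos": [0,0,0],"turn": 0,"claw": 0},
  ],
)

```text
time_s: 18.1
tcp_pos: [0.422, 0.3165, 0.0765]
ee_rot: [[-1.0, 0.001, -0.002], [0.001, 1.0, -0.003], [0.002, -0.003, -1.0]]
wrist_force: [1.3, -0.7, -3.5]
gripper_width: 0.556
gripper_force: 30.0
```

drive_tool(
  moves=[
    {"delta_pos": [0,0,2],"turn": 0,"claw": 0},
    {"delta_pos": [0,0,1.5],"turn": 0,"claw": 0},
    {"delta_pos": [0,0,1],"turn": 0,"claw": 0},
    {"delta_pos": [0,0,0],"turn": 0,"claw": 0},
  ],
)

```text
time_s: 18.6
tcp_pos: [0.4222, 0.3177, 0.0733]
ee_rot: [[-1.0, 0.0, 0.0], [0.0, 1.0, 0.0], [-0.0, 0.0, -1.0]]
wrist_force: [0.0, -0.0, -3.5]
gripper_width: 0.556
gripper_force: 30.0
```

drive_tool(
  moves=[
    {"delta_pos": [0,0,1.2],"turn": 0,"claw": 0},
    {"delta_pos": [0,0,0.7],"turn": 0,"claw": 0},
    {"delta_pos": [0,0,0],"turn": 0,"claw": 0},
  ],
)

```text
time_s: 18.98
tcp_pos: [0.4223, 0.3178, 0.0718]
ee_rot: [[-1.0, -0.0, 0.0], [-0.0, 1.0, 0.0], [-0.0, 0.0, -1.0]]
wrist_force: [-1.3, -0.4, 2.7]
gripper_width: 0.557
gripper_force: 30.0
```

drive_tool(
  moves=[
    {"delta_pos": [0,0,0],"turn": 0,"claw": 1},
    {"delta_pos": [0,0,0],"turn": 0,"claw": 1},
    {"delta_pos": [0,0,0],"turn": 0,"claw": 1},
    {"delta_pos": [0,0,-20],"turn": 0,"claw": 1},
    {"delta_pos": [0,0,-50],"turn": 0,"claw": 1},
    {"delta_pos": [0,0,-50],"turn": 0,"claw": 1},
    {"delta_pos": [0,0,-50],"turn": 0,"claw": 1},
    {"delta_pos": [-20,-50,-10],"turn": 0,"claw": 1},
    {"delta_pos": [-20,-55,0],"turn": 0,"claw": 1},
    {"delta_pos": [-20,-55,0],"turn": 0,"claw": 1},
    {"delta_pos": [-20,-55,0],"turn": 0,"claw": 1},
    {"delta_pos": [-20,-55,0],"turn": 0,"claw": 1},
  ],
)

```text
time_s: 20.48
tcp_pos: [0.5226, 0.0458, 0.2514]
ee_rot: [[-1.0, -0.0, 0.001], [-0.0, 1.0, 0.0], [-0.001, 0.0, -1.0]]
wrist_force: [1.2, 1.3, 0.2]
gripper_width: 1.002
gripper_force: 0.0
```

drive_tool(
  moves=[
    {"delta_pos": [-20,-55,0],"turn": 0,"claw": 1},
    {"delta_pos": [-20,-55,0],"turn": 0,"claw": 1},
    {"delta_pos": [-17,-36,0],"turn": 0,"claw": 1},
    {"delta_pos": [0,0,0],"turn": 0.116,"claw": 1},
    {"delta_pos": [0,0,0],"turn": 0.116,"claw": 1},
    {"delta_pos": [0,0,0],"turn": 0,"claw": 1},
    {"delta_pos": [0,0,0],"turn": 0,"claw": 1},
  ],
)

```text
time_s: 21.35
tcp_pos: [0.5791, -0.0984, 0.2511]
ee_rot: [[-0.974, 0.228, -0.0], [0.228, 0.974, -0.0], [0.0, -0.0, -1.0]]
wrist_force: [0.9, 0.9, 0.7]
gripper_width: 1.0
gripper_force: 0.0
```

```bash
python3 - <<'E'
from m2 import *
st(); c=wr('w5')
print('head');blob('wrist',pix(c,(.5795,-.098,.171)),120,.167,.178)
print('rack');m,P=blob('wrist',pix(c,(.5795,-.098,.115)),250,.111,.119)
c=C['top']=cap('top'); print('closed jar'); blob('top',pix(c,(.422,.318,.124)),30,.119,.13); blob('top',pix(c,(.422,.318,.011)),45,.007,.016)
E
```

```text
t 21.35 tcp [579.1 -98.4 251.1] yaw y 76.80 z [-0. -0. -1.] F [0.9 0.9 0.7] grip 1.000 0.0 j [   6.   17.   -2.   -0.  -70. -109.]
head
wrist (np.float64(321.1023486675834), np.float64(246.20620750382326)) 987 z 0.1713 circ [ 0.5789 -0.0966] R 0.0158 rect [578.3 -97.1] [23.6 25. ] 77.6
rack
wrist (np.float64(321.03740004660636), np.float64(224.27548582602358)) 6262 z 0.1154 circ [ 0.5784 -0.0971] R 0.0505 rect [579.  -97.2] [86.  70.7] 86.4
closed jar
top (np.float64(160.6506158579993), np.float64(309.4547011793986)) 531 z 0.1251 circ [0.4238 0.3161] R 0.0251 rect [423.8 316.1] [48.6 48.1] 1.9
top (np.float64(176.671787661848), np.float64(313.8716210979642)) 408 z 0.0118 circ [0.4251 0.3113] R 0.0741 rect [422.3 317.6] [120.5 120.1] 1.2
```

View pics/w5.png

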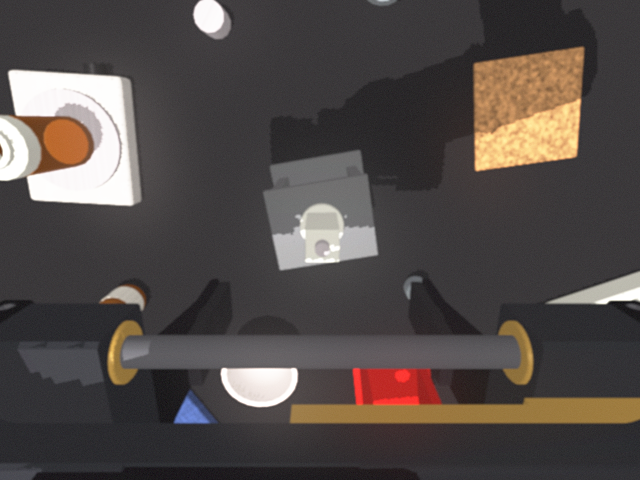

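The probe head is at (321,232), square to the fingers at (220,330) and (415,330). I'll descend and grasp it.

drive_tool(
  moves=[
    {"delta_pos": [1,0.7,30],"turn": 0,"claw": 1},
    {"delta_pos": [0,0,45],"turn": 0,"claw": 1},
    {"delta_pos": [0,0,30],"turn": 0,"claw": 1},
    {"delta_pos": [0,0,12],"turn": 0,"claw": 1},
    {"delta_pos": [0,0,5],"turn": 0,"claw": 0.5},
    {"delta_pos": [0,0,0],"turn": 0,"claw": 0.5},
    {"delta_pos": [0,0,0],"turn": 0,"claw": 0.5},
    {"delta_pos": [0,0,0],"turn": 0,"claw": 0.5},
  ],
)

```text
time_s: 22.45
tcp_pos: [0.5787, -0.0975, 0.1301]
ee_rot: [[-0.973, 0.23, 0.002], [0.23, 0.973, 0.0], [-0.002, 0.001, -1.0]]
wrist_force: [0.3, 0.3, -0.4]
gripper_width: 0.635
gripper_force: 0.0
```

drive_tool(
  moves=[
    {"delta_pos": [0,0,0],"turn": 0,"claw": 0},
    {"delta_pos": [0,0,0],"turn": 0,"claw": 0},
    {"delta_pos": [0,0,0],"turn": 0,"claw": 0},
    {"delta_pos": [0,0,0],"turn": 0,"claw": 0},
    {"delta_pos": [0,0,0],"turn": 0,"claw": 0},
  ],
)

```text
time_s: 23.08
tcp_pos: [0.5784, -0.0975, 0.1292]
ee_rot: [[-0.973, 0.23, 0.0], [0.23, 0.973, 0.0], [-0.0, 0.0, -1.0]]
wrist_force: [-1.6, -0.7, 0.3]
gripper_width: 0.271
gripper_force: 30.0
```

drive_tool(
  moves=[
    {"delta_pos": [0,0,-10],"turn": 0,"claw": 0},
    {"delta_pos": [0,0,-25],"turn": 0,"claw": 0},
    {"delta_pos": [0,0,-30],"turn": 0,"claw": 0},
    {"delta_pos": [0,0,-30],"turn": 0,"claw": 0},
    {"delta_pos": [0,0,-30],"turn": 0,"claw": 0},
    {"delta_pos": [0,0,-20],"turn": 0,"claw": 0},
    {"delta_pos": [0,0,-10],"turn": 0,"claw": 0},
    {"delta_pos": [0,0,0],"turn": 0,"claw": 0},
  ],
)

```text
time_s: 24.08
tcp_pos: [0.5783, -0.0975, 0.2845]
ee_rot: [[-0.973, 0.23, 0.001], [0.23, 0.973, 0.0], [-0.001, 0.0, -1.0]]
wrist_force: [0.3, -0.8, -1.5]
gripper_width: 0.273
gripper_force: 30.0
```

drive_tool(
  moves=[
    {"delta_pos": [5,-22,0],"turn": 0,"claw": 0},
    {"delta_pos": [10,-42,0],"turn": 0,"claw": 0},
    {"delta_pos": [10,-42,0],"turn": 0,"claw": 0},
    {"delta_pos": [10,-42,0],"turn": 0,"claw": 0},
    {"delta_pos": [10,-42,0],"turn": 0,"claw": 0},
    {"delta_pos": [10,-42,0],"turn": 0,"claw": 0},
    {"delta_pos": [6,-22,0],"turn": 0,"claw": 0},
    {"delta_pos": [0,0,0],"turn": 0,"claw": 0},
    {"delta_pos": [0,0,0],"turn": 0,"claw": 0},
    {"delta_pos": [0,0,0],"turn": 0,"claw": 0},
  ],
)

```text
time_s: 25.32
tcp_pos: [0.4606, -0.3301, 0.2839]
ee_rot: [[-0.973, 0.229, -0.0], [0.229, 0.973, 0.0], [0.001, 0.0, -1.0]]
wrist_force: [0.2, -0.5, -2.0]
gripper_width: 0.272
gripper_force: 30.0
```

```bash
python3 - <<'E'
from m2 import *
s=st()
for n in ['scene','top','wrist']: C[n]=cap(n); pickle.dump(C[n],open(n+'5.pkl','wb'))
s_,w,t=[C[n]['color'] for n in ('scene','wrist','top')]
u,v=map(int,pix(C['scene'],(.46,-.33,.15))); print(u,v)
a=cv2.resize(s_[v-60:v+60,u-40:u+40],(400,600),interpolation=2)
uu,vv=map(int,pix(C['wrist'],(.46,-.33,.15))); print('w',uu,vv); vv=min(max(vv,60),420)
b=cv2.resize(w[vv-60:vv+60,uu-40:uu+40],(400,600),interpolation=2)
cv2.imwrite('pics/crop3.png',np.hstack([a,b])[...,::-1])
E
```

```text
t 25.32 tcp [ 460.6 -330.1  283.9] yaw y 76.75 z [-5.e-04  3.e-04 -1.e+00] F [ 0.2 -0.5 -2. ] grip 0.272 30.0 j [-19.  14.  -2.  -0. -74. -84.]
173 278
w 320 223
```

View pics/crop3.png

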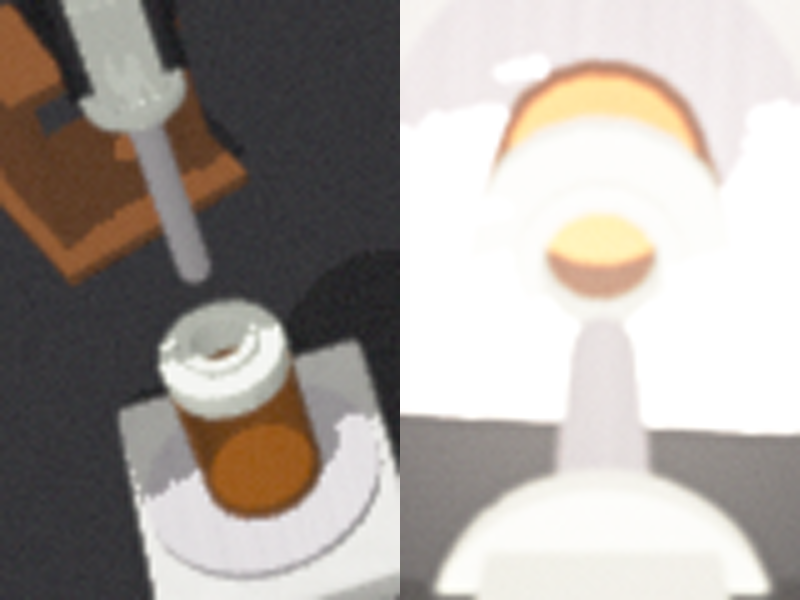

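```bash
cat > rel.py <<'E'
from m2 import *
from scipy.optimize import least_squares
def rel(n,tcp,tipz):
    c=C[n]; P=cloud(c); ok=c['range_z']>0
    d=np.hypot(P[...,0]-tcp[0],P[...,1]-tcp[1])
    m=ok&(d<.014)&(P[...,2]>max(tipz+.006,.132))&(P[...,2]<tipz+.094); q=P[m]
    if len(q)<30: print(n,'no rod',len(q)); return
    zc=q[:,2].mean()
    f=lambda a:np.hypot(q[:,0]-a[0]-a[2]*(q[:,2]-zc),q[:,1]-a[1]-a[3]*(q[:,2]-zc))-.006
    r=least_squares(f,[*tcp[:2],0,0],loss='soft_l1',f_scale=.001); a=r.x
    print(n,len(q),'rod @z %.3f'%zc,np.round(a[:2]*1000,1),'tilt mm/100',np.round(a[2:]*100,1),'res %.2f'%(1000*np.median(abs(f(a)))))
    m=ok&(np.hypot(P[...,0]-.461,P[...,1]+.33)<.04)&(P[...,2]>.1245)&(P[...,2]<.13); m2=ok&(np.hypot(P[...,0]-.461,P[...,1]+.33)<.04)&(P[...,2]>.116)&(P[...,2]<.1235)
    for k,R in ((m,.016),(m2,.025)):
        ct=np.argwhere(k)[:,::-1].astype(np.int32)
        if len(ct)<20: continue
        z=np.median(P[k][:,2]); e=np.array([onz(c,*p,z)[:2] for p in cv2.convexHull(ct)[:,0].astype(float)])
        g=least_squares(lambda x:np.hypot(*(e-x[:2]).T)-x[2],[.461,-.33,R],loss='soft_l1',f_scale=.0005).x
        print('   circle z %.4f'%z,len(ct),np.round(g*1000,1))
E
python3 - <<'E'
from rel import *
for n in ['scene','top','wrist']: C[n]=pickle.load(open(n+'5.pkl','rb')); rel(n,(.4606,-.3301),.170)
E
```

```text
scene 200 rod @z 0.218 [ 460.6 -329. ] tilt mm/100 [ 0.3 -0.1] res 0.44
   circle z 0.1264 91 [ 461.1 -329.6   15.6]
   circle z 0.1203 250 [ 461.7 -329.9   25.2]
top 33 rod @z 0.202 [ 462.4 -330.9] tilt mm/100 [0.5 3.2] res 0.28
   circle z 0.1212 39 [ 460.6 -330.9   23.2]
wrist 463 rod @z 0.209 [ 461.8 -330.2] tilt mm/100 [-0.2  0. ] res 0.13
   circle z 0.1262 416 [ 460.1 -330.3   15.5]
   circle z 0.1203 1240 [ 459.9 -330.2   24.7]
```

drive_tool(
  moves=[
    {"delta_pos": [0.4,-0.4,10],"turn": 0,"claw": 0},
    {"delta_pos": [0,0,15],"turn": 0,"claw": 0},
    {"delta_pos": [0,0,11],"turn": 0,"claw": 0},
    {"delta_pos": [0,0,0],"turn": 0,"claw": 0},
    {"delta_pos": [0,0,0],"turn": 0,"claw": 0},
    {"delta_pos": [0,0,0],"turn": 0,"claw": 0},
  ],
)

```text
time_s: 26.22
tcp_pos: [0.4603, -0.3311, 0.2487]
ee_rot: [[-0.973, 0.23, 0.001], [0.23, 0.973, -0.001], [-0.001, -0.0, -1.0]]
wrist_force: [-0.5, -1.1, -2.0]
gripper_width: 0.277
gripper_force: 30.0
```

```bash
python3 - <<'E'
from rel import *
s=st(); t=s['tcp_pos']
for n in ['scene','top','wrist']: C[n]=cap(n); pickle.dump(C[n],open(n+'6.pkl','wb')); rel(n,t,t[2]-.1142)
s_,w=[C[n]['color'] for n in ('scene','wrist')]
u,v=map(int,pix(C['scene'],(.46,-.33,.14))); a=cv2.resize(s_[v-45:v+45,u-30:u+30],(400,600),interpolation=2)
u,v=map(int,pix(C['wrist'],(.46,-.33,.14))); b=cv2.resize(w[v-45:v+45,u-30:u+30],(400,600),interpolation=2)
b=(255*(b/255.)**2.5).astype(np.uint8)
cv2.imwrite('pics/crop4.png',np.hstack([a,b])[...,::-1])
E
```

```text
t 26.23 tcp [ 460.3 -331.1  248.7] yaw y 76.70 z [ 1.1e-03 -5.0e-04 -1.0e+00] F [-0.5 -1.1 -2. ] grip 0.277 30.0 j [-19.  15.  -6.   0. -69. -84.]
scene 185 rod @z 0.183 [ 460.1 -330.2] tilt mm/100 [ 0.1 -0.2] res 0.52
   circle z 0.1264 75 [ 461.  -329.5   15.5]
   circle z 0.1205 241 [ 461.9 -329.6   25.1]
top no rod 29
wrist 460 rod @z 0.174 [ 461.3 -331.3] tilt mm/100 [-0.1  0.1] res 0.13
   circle z 0.1262 490 [ 460.  -330.1   15.6]
   circle z 0.1203 1482 [ 459.8 -330.1   24.7]
```

View pics/crop4.png

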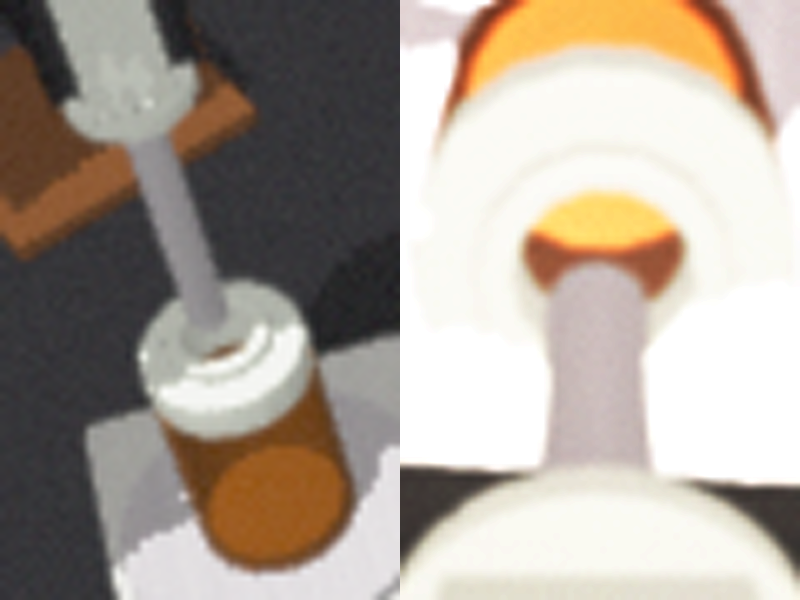

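The rod is upright with its tip just above the hole, about 1 mm off towards -y (rod at (205,320) left, (600,280) right, hole centred at (604,248)). I'll correct by +0.9 mm, then lower it.

drive_tool(
  moves=[
    {"delta_pos": [0,0.9,0],"turn": 0,"claw": 0},
    {"delta_pos": [0,0,0],"turn": 0,"claw": 0},
    {"delta_pos": [0,0,8],"turn": 0,"claw": 0},
    {"delta_pos": [0,0,8],"turn": 0,"claw": 0},
    {"delta_pos": [0,0,8],"turn": 0,"claw": 0},
    {"delta_pos": [0,0,8],"turn": 0,"claw": 0},
    {"delta_pos": [0,0,8],"turn": 0,"claw": 0},
    {"delta_pos": [0,0,8],"turn": 0,"claw": 0},
    {"delta_pos": [0,0,7],"turn": 0,"claw": 0},
    {"delta_pos": [0,0,2],"turn": 0,"claw": 0},
    {"delta_pos": [0,0,0],"turn": 0,"claw": 0},
    {"delta_pos": [0,0,0],"turn": 0,"claw": 0},
  ],
)

```text
time_s: 27.88
tcp_pos: [0.4604, -0.3302, 0.1915]
ee_rot: [[-0.973, 0.23, 0.001], [0.23, 0.973, -0.0], [-0.001, -0.0, -1.0]]
wrist_force: [-0.1, 0.4, -1.5]
gripper_width: 0.272
gripper_force: 30.0
```

```bash
python3 - <<'E'
from rel import *
s=st(); t=s['tcp_pos']
for n in ['scene','wrist']: C[n]=cap(n); rel(n,t,t[2]-.1142)
m,P=blob('scene',pix(C['scene'],(t[0],t[1],.18)),25,.175,.2) if 0 else (0,0)
E
```

```text
t 27.88 tcp [ 460.4 -330.2  191.5] yaw y 76.70 z [ 7.e-04 -4.e-04 -1.e+00] F [-0.1  0.4 -1.5] grip 0.272 30.0 j [-19.  18. -11.   0. -62. -84.]
scene 66 rod @z 0.148 [ 460.3 -329.3] tilt mm/100 [-2.4  0.4] res 0.42
   circle z 0.1265 84 [ 461.1 -329.9   15.6]
   circle z 0.1205 246 [ 462.1 -329.9   25.3]
wrist 110 rod @z 0.138 [ 461.4 -330.3] tilt mm/100 [-0.6  2.6] res 0.18
   circle z 0.1261 640 [ 459.7 -330.1   15.5]
   circle z 0.1202 1896 [ 459.4 -330.    24.7]
```

drive_tool(
  moves=[
    {"delta_pos": [0,0,0.5],"turn": 0,"claw": 0},
    {"delta_pos": [0,0,0],"turn": 0,"claw": 0},
    {"delta_pos": [0,0,0],"turn": 0,"claw": 0},
    {"delta_pos": [0,0,0],"turn": 0,"claw": 0},
  ],
)

```text
time_s: 28.48
tcp_pos: [0.4602, -0.3301, 0.1906]
ee_rot: [[-0.973, 0.23, -0.0], [0.23, 0.973, 0.0], [0.0, -0.0, -1.0]]
wrist_force: [0.1, 0.2, -1.9]
gripper_width: 0.277
gripper_force: 30.0
```

```bash
python3 -c "
from h import *
st(); print(ticket.finish_job())"
```

```text
t 28.48 tcp [ 460.2 -330.1  190.6] yaw y 76.70 z [-0.  0. -1.] F [ 0.1  0.2 -1.9] grip 0.277 30.0 j [-19.  18. -11.   0. -61. -84.]
the job is handed in; nothing more can be done
None
```

The job is handed in at 28.5 s (no verdict came back): the jars are swapped and upright, and the probe is held still, tip about 46 mm above the lower jar's underside, centred in the hole to within about 2 mm, with no contact force felt while lowering it.

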